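# Switch the argon on to the back-purge line

## Task

The lever of the argon switching panel stands at its shut position. Push the lever's upturned tab round with a fingertip until the lever points at the outlet with the round pressure gauge (the back-purge line) and has clicked into place there, then take the hand away. Push lightly and do not force the lever or clamp it; do not bump the gauge or the other outlet fittings, and leave the loose things around the panel where they are.

Things in the scene. Friction and masses are not known exactly. Their poses are not given: they have to be found in the camera images.
- panel: Argon switching panel: grey steel box bolted to the bench, 300 (x) by 390 (y) by 70 mm high, bare aluminium top. Origin: centre of its underside; z up. Valve axis at x = -60, y = 0 mm. Engraved lines run from the valve to four outlet fittings, 135 mm from the valve axis, at -90, -45, +45 and +90 degrees from panel +x towards +y; 0 is shut (a short cross bar). Which fitting is on which line varies.
- valve_axis (a point): The point where the lever's vertical turning axis passes through the panel's top face, 70 mm above the bench. The valve's nut (27 mm radius) and the lever's hub (22 mm radius) rise 39 mm above the top face here.
- lever (a joint): Lever angle in rad from the panel's +x axis, positive anticlockwise seen from above (towards panel +y). It clicks at -1.571, -0.785, 0, 0.785 and 1.571, stops at +-1.62, starts at 0. A spring roller makes the clicks: about 5 N at the tab to leave one; once past half-way (0.39 rad) the lever springs on into the next click by itself and rests there.
- lever_tab (a point): Centre of the lever's upturned finger tab, 80 mm from the valve axis, 48 mm above the panel top (118 mm above the bench); x points outward along the lever, z up. The tab is a flat upright dark steel fin 26 mm long along the lever, 7 mm thick crosswise, its top 66 mm above the panel top. The arm below, 16 mm wide, lies 22 to 30 mm above the panel top and ends in a nose 104 mm from the axis.
- lever_aim (a point): The spot the lever points at: on the lever's centre line 135 mm out from the valve axis, at the height of the panel's top face. It coincides with a fitting's foot when the lever points at that fitting.
- gauge: The pressure gauge on the back-purge line: a round steel case 54 mm in diameter lying face up, white dial face with a black needle, its top 33 mm above the panel's top face. Origin: on its upright axis, at the panel's top face.
- needle_valve: Outlet fitting with a fluted black plastic hand knob 34 mm in diameter, 34 mm tall. Origin: on its upright axis, at the panel's top face.
- check_valve: Outlet fitting: a plain round brass check valve, 30 mm in diameter with a narrower domed top, 30 mm tall. Origin: on its upright axis, at the panel's top face.
- blank_cap: Outlet fitting: a low brass hexagon blanking cap, 24 mm across flats, 17 mm tall. Origin: on its upright axis, at the panel's top face.
- cup_mid (a point): Middle of a loose pinkish ceramic torch cup, 26 mm in diameter and 47 mm tall, standing on the panel's top at its near (-x), left (+y) corner.
- tin_mid (a point): Middle of a loose round jar with a steel cap, 68 mm in diameter and 55 mm tall, standing on the bench beside the panel.
- square_mid (a point): A loose steel welding square, about 100 by 105 mm and 16 mm thick, lying on the bench beside the panel; the point is 8 mm above the bench.
- brush_mid (a point): A loose wire brush about 200 mm long, lying on the bench beyond the panel; the point is on it, 10 mm above the bench.

How it is judged:
At the end, for the whole second after the job is handed in: The lever rests in the click of the gauge's line: the spot it points at lies within 10 mm (about 5 degrees) of the gauge's axis, and it is still (horizontal distance between lever_aim and gauge below 0.01 m and velocity of joint lever between -0.1 and 0.1 rad/s); the robot touches nothing.
It fails at once if the lever is forced or clamped (more than 30 N on it) (contact force between the fingers and lever above 30 N).
It fails at once if the gauge or another outlet fitting is pushed (more than 3 N) (contact force between any of the arm, the fingers and gauge above 3 N or contact force between any of the arm, the fingers and needle_valve above 3 N or contact force between any of the arm, the fingers and check_valve above 3 N or contact force between any of the arm, the fingers and blank_cap above 3 N).
It fails at once if a loose thing beside the panel is moved, lifted or carried (more than 15 mm) (distance of any of cup_mid, tin_mid, square_mid, brush_mid from where it was at the start of the episode above 0.015 m).
It also fails if it takes over 38 s, if anything falls off the work surface, if the arm or the gripper's body presses on something with over 40 N, if the wrist force passes 120 N, or if a joint passes its speed limit or range.

## Robot

A 7-joint arm with a two-finger parallel gripper is mounted at the origin on the work surface. World frame = base frame: x ahead of the robot, y to its left, z up, the work surface at z = 0. Lengths are in m, angles in rad, forces in N, time in s.
With the tool pointing down it reaches from about 0.35 to 0.9 m from the base axis. Payload 8.1 kg.
Tool frame: the origin (TCP) lies on the centre line of the jaws, within the pads' length; the fingertips stand arm.tips_ahead ahead of it and the grasp point (between the pads) lies 8 mm behind it (arm.tips_ahead is the distance from the TCP to the fingertips, in m); z points along the fingers, y is the direction in which the jaws open and shut (so a half turn about z gives the same grasp; the last joint's range is limited). The gripper opens to 92 mm and grips with 3 to 60 N. Pads are 19 mm wide; open, the fingers measure 130 mm over their backs; the gripper's body (75 mm by 190 mm) begins 47 mm behind the grasp point.
Start: joints at [-1.244, 0.434, 0.025, 1.573, -0.012, 1.134, -0.075], TCP at [0.26, 0.568, 0.238] pointing down, gripper open.
Joint ranges: [-2.62, 2.62], [-0.44, 2.09], [-1.27, 1.32], [0.08, 2.57], [-1.32, 4.46], [0.12, 2], [-2.74, 2.74]. Speed limits (rad/s): [2.22, 2.22, 3.01, 3.01, 3.14, 3.14, 3.14].

## Interface

Orientations are given as a rotation vector (axis times angle).
In Python, from cell import arm gives the robot as it stands. The module is installed in compiled form; this text tells all that it offers.
- The arm moves only by the tool jog_arm, never from a script. Its argument "moves" is a list of rows, each an object with "twist": the turn, a rotation vector about the tool's x, y, z in units of 10 degrees (1.0 is 10 degrees), a list of three; "xyz": the shift along the tool's x, y, z in units of 60 mm (1.0 is 60 mm), a list of three; "grip": the closure, from -1 (fully open) to 1 (shut). A call has 1 to 5 rows; each row is the pose to reach, as a shift and turn from the pose commanded when the call began, along the tool's axes at that moment; what a row does not reach only later rows make up. A row lasts 1/8 s, in which the tool goes at most 62.5 mm and 10.7 degrees, less where a joint would pass 70% of its speed; a pose out of reach is approached as far as the arm can. A call with a gripper value outside its range is refused whole. The fingers move at their own pace and stop on an object; "force" is the grip in N (left out, the last holds). Time passes only in rows, so rows that repeat a pose let the fingers close. It gives the time, the measured TCP pose, the force and the opening at its end, in the units of the state.
- arm.observe(): the state, without advancing time (a new reading comes with each control period).
- arm.get_image(name): name is "scene" or "top"; returns the picture (420x560x3 uint8, blue, green, red); there is no depth.
- arm.camera_params(name): a dict with "mtx" (3x3 intrinsics, pixels), "T" (4x4, takes a point from camera to world coordinates). Camera axes: x right, y down, z forward; pixel columns grow to the right and rows downward; lengths in m; the calibration is good to about 2 mm. A picture is of the moment at which its call begins. camera_params takes no time and is no camera call.
- arm.sign_off(): hands the job in, once; it reports no verdict.
The state is a dict: "clock": time; "joints": joint angles; "dq": joint speeds; "joint_efforts": joint torques, N m; "position": TCP position; "ee_rot": TCP orientation; "force": force on the tool from outside, world axes, zero at the start; "ft_torque": the same for the moment, N m; "width": opening from 0.0 (shut) to 1.0 (fully open).
Only numpy, scipy, OpenCV 4.12 (cv2) and the standard library are available. Lean on these libraries where they do the work, as an engineer would, in place of code of your own. Each camera call takes 0.05 s, during which the arm holds its last target. There are 200 camera calls.

## Working session

There is one attempt and no reset: what is moved stays moved. The work goes in short steps, Python scripts to look and compute and a tool call to move; the robot and the scene stay as the last step left them, time stands still between calls to the robot, and variables do not carry over. Pictures are saved under pics/ and viewed, about 8 in all and at most 12, crops included, and the job is handed in when it is done.

Besides the shell and the picture viewer there is one more tool, called after "Request:" as name(argument=value, ...), one argument or row to a line, values as JSON. jog_arm: Moves the arm, as the interface text tells. Its arguments: {"type":"object","properties":{"moves":{"type":"array","items":{"type":"object","properties":{"twist":{"type":"array","items":{"type":"number"}},"xyz":{"type":"array","items":{"type":"number"}},"grip":{"type":"number"}}}},"force":{"type":"number"}},"required":["moves"]}

```bash
mkdir -p pics
python3 - <<'E'
from cell import arm
import cv2,numpy as np
for n in("scene","top"):
    cv2.imwrite(f"pics/{n}0.png",arm.get_image(n)); p=arm.camera_params(n); print(n,np.round(p["mtx"],1).tolist(),np.round(p["T"],4).tolist())
s=arm.observe(); print(s, arm.tips_ahead)
E
```

```text
scene [[477.9, 0.0, 278.2], [0.0, 477.9, 208.0], [0.0, 0.0, 1.0]] [[0.259, 0.8045, -0.5346, 1.156], [0.9658, -0.2074, 0.1559, -0.1324], [0.0145, -0.5566, -0.8306, 0.9494], [0.0, 0.0, 0.0, 1.0]]
top [[425.5, 0.0, 279.5], [0.0, 425.5, 211.2], [0.0, 0.0, 1.0]] [[0.0197, -0.9993, 0.0325, 0.5318], [-0.9993, -0.0208, -0.0316, 0.0431], [0.0322, -0.0319, -0.999, 1.2118], [0.0, 0.0, 0.0, 1.0]]
{'clock': 0.1, 'joints': array([-1.24360671,  0.43517059,  0.02498173,  1.57397966, -0.01162228,
        1.13399582, -0.07511864]), 'dq': array([ 0.00028035, -0.0033626 , -0.00172658, -0.0027188 , -0.00068868,
       -0.00106115, -0.00061752]), 'joint_efforts': array([ 3.05066329e-03, -6.69126177e+01,  9.88145135e-01, -3.15145791e+01,
       -6.04565721e-02,  3.74189531e-02,  3.70974249e-05]), 'position': array([0.2602892 , 0.56774761, 0.23702301]), 'ee_rot': array([-6.70047697e-01, -3.06911105e+00,  2.19161364e-03]), 'force': array([-0.26533821,  0.65432818,  0.32855241]), 'ft_torque': array([-0.00347663,  0.00493721, -0.02217766]), 'width': 0.9994500653886795} 0.011
```

View pics/top0.png

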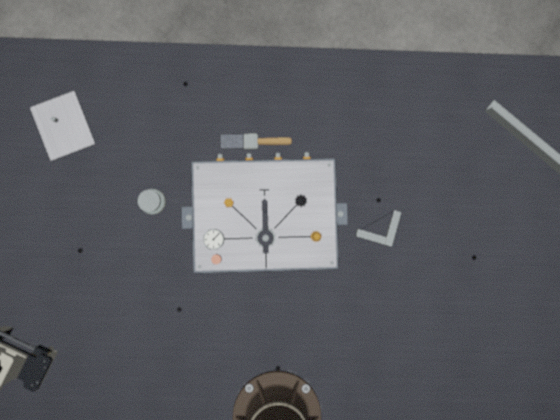

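View pics/scene0.png

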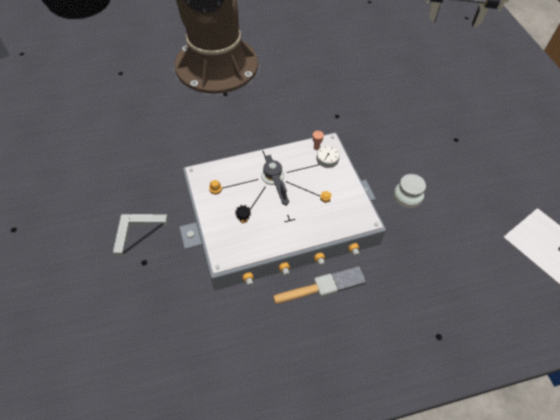

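The top view shows the gauge at (214,239), directly left of the valve at (265,238). That puts it on the +90° (+y) line. The lever points up at shut, the blank cap is at (229,203), the knob at (301,200), the check valve at (316,237) and the cup at (216,259). The scene view agrees. Next I'll measure these positions.

```bash
cat > h.py <<'E'
from cell import arm
import cv2,numpy as np
from scipy.spatial.transform import Rotation as R
def ray(n,uv,z):
    p=arm.camera_params(n);K=np.array(p["mtx"]);T=np.array(p["T"])
    d=T[:3,:3]@np.linalg.solve(K,[uv[0],uv[1],1.]);o=T[:3,3]
    return (o+d*(z-o[2])/d[2])[:2]
E
python3 - <<'E'
from h import *
im=cv2.imread("pics/top0.png");hsv=cv2.cvtColor(im,cv2.COLOR_BGR2HSV)
m=(hsv[...,2]>130).astype('uint8')*255; m=cv2.morphologyEx(m,cv2.MORPH_CLOSE,np.ones((25,25)))
box=np.zeros_like(m);box[150:285,180:350]=m[150:285,180:350]
box=cv2.morphologyEx(box,cv2.MORPH_OPEN,np.ones((31,31)))
c=max(cv2.findContours(box,0,2)[0],key=cv2.contourArea);q=cv2.boxPoints(cv2.minAreaRect(c))
P=np.array([ray("top",p,.07) for p in q]);print("panel corners",P.round(4).tolist(),"sides",np.linalg.norm(P-np.roll(P,-1,0),axis=1).round(4))
C=P.mean(0);P_=P-C
i=np.argmax(P_.sum(1)) # far left
e=[b-a for a in P for b in P if .3<np.linalg.norm(b-a)<.45 and (b-a)[1]>.3]
y=e[0]/np.linalg.norm(e[0]);yaw=np.arctan2(-y[0],y[1]);x=np.array([np.cos(yaw),np.sin(yaw)])
V=C-.06*x;print("centre",C.round(4),"yaw deg",np.degrees(yaw).round(2),"valve from panel",V.round(4))
d=(hsv[...,2]<75).astype('uint8');d[:165]=0;d[265:]=0;d[:,:250]=0;d[:,280:]=0
d=cv2.morphologyEx(d,cv2.MORPH_OPEN,np.ones((3,3)))
for z in(.1,.109,.136):
  ys,xs=np.nonzero(d);pts=np.array([ray("top",(u,v),z) for u,v in zip(xs,ys)]);print(z,"dark x range",pts[:,0].min().round(4),pts[:,0].max().round(4),"hub(265,238)",ray("top",(265,238),z).round(4))
print("gauge",ray("top",(214,239),.103).round(4),"cup",ray("top",(216,259),.117).round(4),"blank",ray("top",(229,203),.087).round(4))
print("scene hub top",ray("scene",(272,168),.109).round(4),"gauge",ray("scene",(329,155),.103).round(4))
for n,s,b in(("top",im,(180,150,160,130)),("scene",cv2.imread("pics/scene0.png"),(190,120,190,150))):
  pass
a=cv2.resize(im[180:275,185:325],None,fx=5.5,fy=5.5,interpolation=2);cv2.imwrite("pics/topc.png",a)
E
```

```text
panel corners [[0.7283, 0.245], [0.7389, -0.1701], [0.412, -0.1749], [0.4053, 0.2365]] sides [0.4152 0.3269 0.4114 0.3231]
centre [0.5711 0.0341] yaw deg 1.46 valve from panel [0.5112 0.0326]Traceback (most recent call last):
  File "<stdin>", line 16, in <module>
IndexError: too many indices for array: array is 1-dimensional, but 2 were indexed
```

Run:
```python
from h import *
im=cv2.imread("pics/top0.png");g=cv2.cvtColor(im,cv2.COLOR_BGR2GRAY)
print(np.percentile(g[190:260,250:280],[1,5,20,50]))
for z in(.1,.109,.118,.136): print(z,"hub",ray("top",(265,238),z).round(4))
print("gauge",ray("top",(214,239),.103).round(4),"cup",ray("top",(216,259),.117).round(4),"blank",ray("top",(229,203),.087).round(4),"check",ray("top",(316,237),.1).round(4))
print("scene hub",ray("scene",(272,168),.109).round(4),"gauge",ray("scene",(329,155),.103).round(4))
cv2.imwrite("pics/topc.png",cv2.resize(im[180:275,190:330],None,fx=5.5,fy=5.5,interpolation=2))
```

```text
[ 76.  81. 139. 190.]
0.1 hub [0.4974 0.0445]
0.109 hub [0.4977 0.0444]
0.118 hub [0.498  0.0444]
0.136 hub [0.4985 0.0444]
gauge [0.4925 0.1764] cup [0.4421 0.1684] blank [0.5874 0.1413] check [ 0.5025 -0.0889]
scene hub [0.5073 0.0397] gauge [0.4982 0.1781]
```

View pics/topc.png

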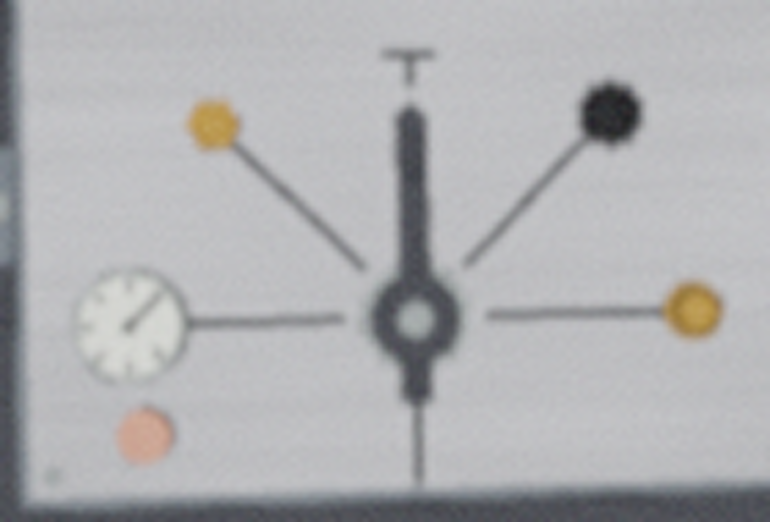

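The crop gives the hub at (265.5,238), the gauge at (213.8,238.9) and the check valve at (316.2,236.4). The valve axis is then about (0.498, 0.044) with the panel yawed about 2°, and the gauge is on +90°. First I'll move over to the tab's −y side at height.

```bash
cat >> h.py <<'E'
def plan(tgt,xdeg):
    s=arm.observe();Rm=R.from_rotvec(s["ee_rot"]);A=Rm.as_matrix()
    x=np.array([np.cos(np.radians(xdeg)),np.sin(np.radians(xdeg)),0]);z=np.array([0,0,-1.])
    B=np.c_[x,np.cross(z,x),z]
    tw=R.from_matrix(A.T@B).as_rotvec(degrees=True)/10
    print("t",round(s["clock"],2),"pos",s["position"].round(4),"xdeg",round(float(np.degrees(np.arctan2(A[1,0],A[0,0]))),1),"F",s["force"].round(1),"twist",tw.round(2),"xyz",(A.T@(np.array(tgt)-s["position"])/.06).round(2))
E
python3 -c "
from h import *
plan([.578,.008,.236],110)"
```

```text
t 0.1 pos [0.2603 0.5677 0.237 ] xdeg 155.4 F [-0.3  0.7  0.3] twist [-0.01  0.    4.54] xyz [-8.7  -6.27  0.03]
```

Request:
jog_arm(
  moves=[
    {"xyz":[-0.8,-0.5,0],"twist":[0,0,0.5],"grip":1},
    {"xyz":[-1.6,-1.1,0],"twist":[0,0,1.0],"grip":1},
    {"xyz":[-2.4,-1.7,0],"twist":[0,0,1.5],"grip":1},
    {"xyz":[-3.2,-2.3,0],"twist":[0,0,2.0],"grip":1},
    {"xyz":[-4.0,-2.9,0],"twist":[0,0,2.5],"grip":1},
  ],
  force=10,
)

```text
clock: 0.72
position: [0.4066, 0.308, 0.2376]
ee_rot: [-1.322, -2.85, 0.0]
force: [0.3, 0.7, -0.0]
width: 0.501
```

```bash
python3 -c "
from h import *
plan([.578,.008,.236],110)"
```

```text
t 0.72 pos [0.4066 0.308  0.2376] xdeg 130.2 F [ 0.3  0.7 -0. ] twist [-0.   -0.    2.02] xyz [-5.66 -1.05  0.03]
```

Request:
jog_arm(
  moves=[
    {"xyz":[-1.0,-0.2,0],"twist":[0,0,0.5],"grip":1},
    {"xyz":[-2.0,-0.4,0],"twist":[0,0,1.0],"grip":1},
    {"xyz":[-3.0,-0.6,0],"twist":[0,0,1.5],"grip":1},
    {"xyz":[-4.0,-0.8,0],"twist":[0,0,2.0],"grip":1},
    {"xyz":[-4.9,-0.9,0],"twist":[0,0,2.0],"grip":1},
  ],
)

```text
clock: 1.35
position: [0.5559, 0.0487, 0.2377]
ee_rot: [-1.796, -2.577, 0.0]
force: [0.8, 1.0, 0.6]
width: 0.011
```

```bash
python3 -c "
from h import *
plan([.578,.008,.236],110)"
```

```text
t 1.35 pos [0.5559 0.0487 0.2377] xdeg 110.3 F [0.8 1.  0.6] twist [-0.    0.    0.03] xyz [-0.76  0.11  0.03]
```

Request:
jog_arm(
  moves=[
    {"xyz":[-0.75,0.1,0],"grip":1},
    {"xyz":[-0.75,0.1,0],"grip":1},
    {"xyz":[-0.75,0.1,0.6],"grip":1},
    {"xyz":[-0.75,0.1,1.2],"grip":1},
    {"xyz":[-0.75,0.1,1.85],"grip":1},
  ],
)

```text
invalid input at $.moves[0]: expected keys twist, xyz, grip
```

Run:
```python
from h import *
plan([.578,.008,.126],110)
a=[cv2.resize(arm.get_image("scene")[110:250,180:380],None,fx=3.8,fy=3.8)]
cv2.imwrite("pics/s1.png",a[0])
```

```text
t 1.35 pos [0.5559 0.0487 0.2377] xdeg 110.3 F [0.8 1.  0.6] twist [-0.    0.    0.03] xyz [-0.76  0.11  1.86]
```

View pics/s1.png

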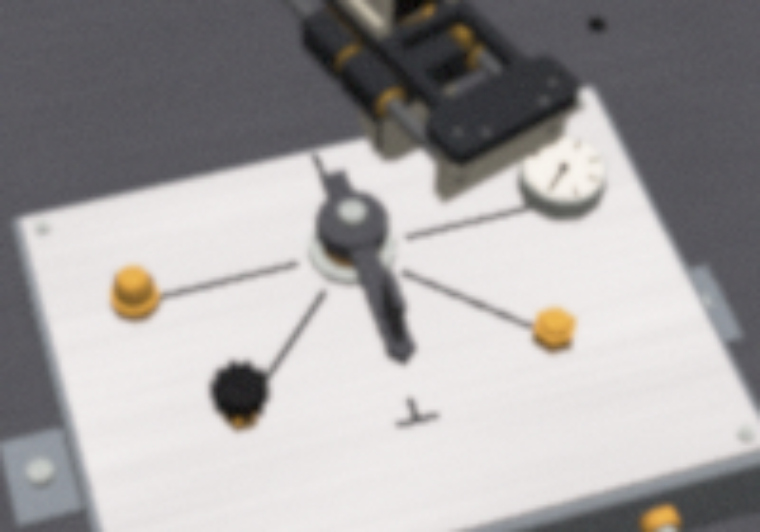

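The last move was refused because the rows lacked "twist". In the picture the gripper looks farther back and more open than the state says, so I'll check whether the image agrees with the state.

Run:
```python
from h import *
def proj(n,X):
    p=arm.camera_params(n);T=np.linalg.inv(np.array(p["T"]));c=T[:3,:3]@X+T[:3,3];u=np.array(p["mtx"])@c;return u[:2]/u[2]
s=arm.observe();A=R.from_rotvec(s["ee_rot"]).as_matrix();tip=s["position"]+A[:,2]*.011
print(s["clock"],s["position"],s["width"],"tip in crop",(proj("scene",tip)-[180,110])*3.8, [(proj("scene",tip+A[:,1]*d)-[180,110])*3.8 for d in(-.046,.046)])
cv2.imwrite("pics/s2.png",cv2.resize(arm.get_image("scene")[60:250,180:400],None,fx=3,fy=3))
```

```text
1.4 [0.55918696 0.04112374 0.23802955] 0.002829837326482914 tip in crop [378.06367632 153.74709514] [array([328.51701393,  99.24460931]), array([429.8299718 , 210.69122921])]
```

View pics/s2.png

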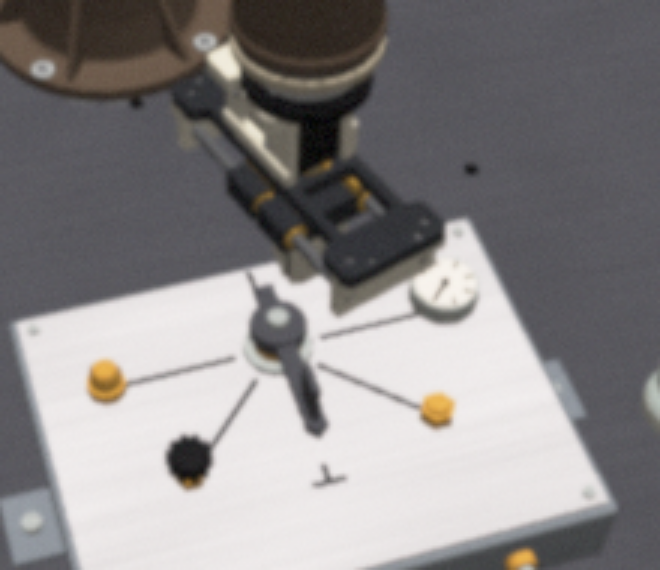

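The tip at (298,270) in this crop matches the projection. The outer plates at (190,125) and (385,285) are the ends of the gripper's body, so the state and image agree. I'll carry on.

Request:
jog_arm(
  moves=[
    {"xyz":[-0.7,0.1,0],"twist":[0,0,0],"grip":1},
    {"xyz":[-0.7,0.1,0],"twist":[0,0,0],"grip":1},
    {"xyz":[-0.7,0.1,0.6],"twist":[0,0,0],"grip":1},
    {"xyz":[-0.7,0.1,1.2],"twist":[0,0,0],"grip":1},
    {"xyz":[-0.7,0.1,1.6],"twist":[0,0,0],"grip":1},
  ],
)

```text
clock: 2.08
position: [0.5743, 0.015, 0.1399]
ee_rot: [-1.791, -2.579, 0.002]
force: [0.7, 0.3, 0.5]
width: 0.005
```

Run:
```python
from h import *
cv2.imwrite("pics/s3.png",cv2.resize(arm.get_image("scene")[60:250,180:400],None,fx=3,fy=3))
plan([.578,.008,.126],110)
```

```text
t 2.12 pos [0.5729 0.0149 0.1374] xdeg 110.4 F [-2. -0. -2.] twist [-0.03 -0.01  0.04] xyz [-0.14  0.04  0.19]
```

View pics/s3.png

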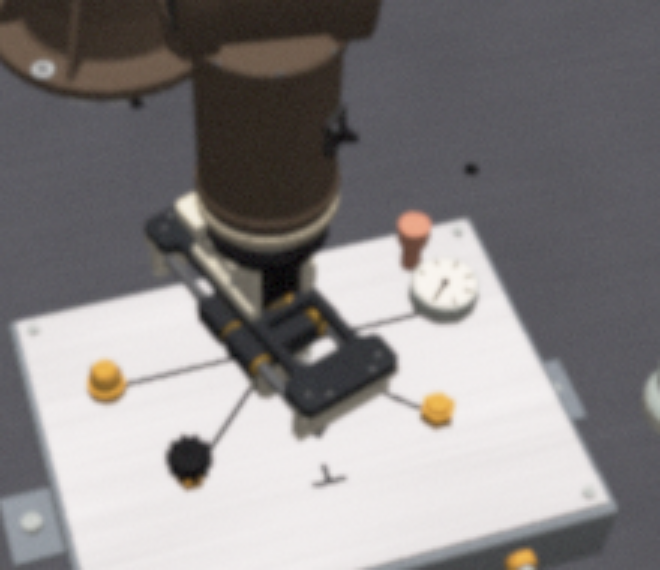

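Request:
jog_arm(
  moves=[
    {"xyz":[0,0,0],"twist":[0,0,0],"grip":1},
    {"xyz":[0,0,0.1],"twist":[0,0,0],"grip":1},
    {"xyz":[0,0,0.2],"twist":[0,0,0],"grip":1},
    {"xyz":[0,0,0.2],"twist":[0,0,0],"grip":1},
  ],
)

```text
clock: 2.62
position: [0.5755, 0.0138, 0.1296]
ee_rot: [-1.793, -2.579, 0.0]
force: [-0.2, 0.6, 0.0]
width: 0.004
```

Run:
```python
from h import *
plan([.578,.028,.126],110)
```

```text
t 2.62 pos [0.5755 0.0138 0.1296] xdeg 110.4 F [-0.2  0.6  0. ] twist [-0.   -0.    0.04] xyz [0.21 0.12 0.06]
```

Request:
jog_arm(
  moves=[
    {"xyz":[0.09,0.035,0.04],"twist":[0,0,0],"grip":1},
    {"xyz":[0.19,0.07,0.04],"twist":[0,0,0],"grip":1},
    {"xyz":[0.26,0.1,0.04],"twist":[0,0,0],"grip":1},
    {"xyz":[0.33,0.12,0.04],"twist":[0,0,0],"grip":1},
    {"xyz":[0.4,0.15,0.04],"twist":[0,0,0],"grip":1},
  ],
)

```text
clock: 3.25
position: [0.5753, 0.0354, 0.1273]
ee_rot: [1.797, 2.575, -0.006]
force: [-2.8, -11.6, 2.1]
width: 0.002
```

Request:
jog_arm(
  moves=[
    {"xyz":[0.03,0.01,0],"twist":[0,0,0],"grip":1},
    {"xyz":[0.06,0.02,0],"twist":[0,0,0],"grip":1},
  ],
)

```text
clock: 3.5
position: [0.5748, 0.0413, 0.1272]
ee_rot: [-1.796, -2.578, 0.004]
force: [-2.9, -6.4, 1.7]
width: 0.006
```

Request:
jog_arm(
  moves=[
    {"xyz":[0.08,0.03,0],"twist":[0,0,0],"grip":1},
    {"xyz":[0.16,0.06,0],"twist":[0,0,0],"grip":1},
    {"xyz":[0.24,0.09,0],"twist":[0,0,0],"grip":1},
    {"xyz":[0.32,0.12,0],"twist":[0,0,0],"grip":1},
    {"xyz":[0.38,0.14,0],"twist":[0,0,0],"grip":1},
  ],
)

```text
clock: 4.12
position: [0.5756, 0.0682, 0.1274]
ee_rot: [-1.793, -2.58, -0.001]
force: [-0.2, -2.4, -0.1]
width: 0.006
```

Run:
```python
from h import *
plan([.578,.06,.126],150)
cv2.imwrite("pics/s4.png",np.hstack([cv2.resize(arm.get_image("scene")[110:250,230:360],None,fx=3,fy=3),cv2.resize(arm.get_image("top")[180:275,190:310],(400,420))]))
```

```text
t 4.12 pos [0.5756 0.0682 0.1274] xdeg 110.4 F [-0.2 -2.4 -0.1] twist [ 0.   -0.   -3.96] xyz [-0.14 -0.01  0.02]
```

View pics/s4.png

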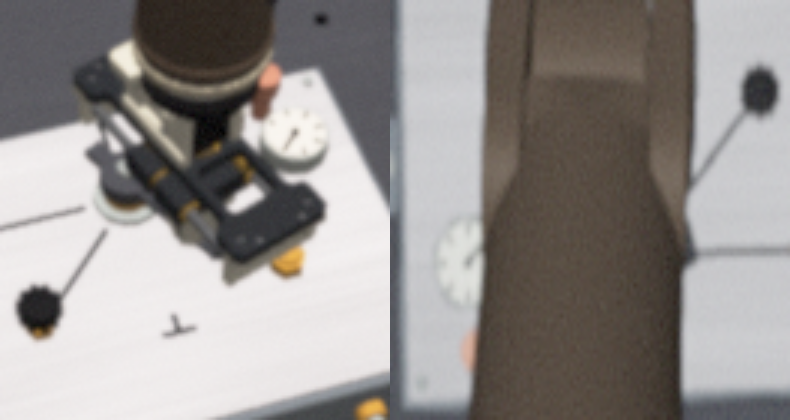

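The scene half of the picture shows the hub's tail turned, and the force has dropped. The lever has evidently sprung to +45°. I'll turn the tool clear of the tab before the second push.

Request:
jog_arm(
  moves=[
    {"xyz":[0,0,0],"twist":[0,0,-1],"grip":1},
    {"xyz":[0,0,0],"twist":[0,0,-2],"grip":1},
    {"xyz":[0,0,0],"twist":[0,0,-3],"grip":1},
    {"xyz":[0,0,0],"twist":[0,0,-4],"grip":1},
    {"xyz":[0,0,0],"twist":[0,0,-4],"grip":1},
  ],
)

```text
clock: 4.85
position: [0.5758, 0.0679, 0.1276]
ee_rot: [0.805, 3.036, 0.002]
force: [0.1, -0.1, -0.4]
width: 0.006
```

Run:
```python
from h import *
plan([.568,.084,.127],150)
plan([.536,.117,.127],150)
```

```text
t 4.85 pos [0.5758 0.0679 0.1276] xdeg 150.3 F [ 0.1 -0.1 -0.4] twist [ 0.01 -0.    0.03] xyz [0.25 0.17 0.01]
t 4.85 pos [0.5758 0.0679 0.1276] xdeg 150.3 F [ 0.1 -0.1 -0.4] twist [ 0.01 -0.    0.03] xyz [0.98 0.38 0.01]
```

Request:
jog_arm(
  moves=[
    {"xyz":[0.08,0.06,0],"twist":[0,0,0],"grip":1},
    {"xyz":[0.16,0.11,0],"twist":[0,0,0],"grip":1},
    {"xyz":[0.25,0.16,0],"twist":[0,0,0],"grip":1},
    {"xyz":[0.3,0.18,0],"twist":[0,0,0],"grip":1},
    {"xyz":[0.35,0.2,0],"twist":[0,0,0],"grip":1},
  ],
)

```text
clock: 5.48
position: [0.5632, 0.0884, 0.1274]
ee_rot: [0.803, 3.037, -0.0]
force: [1.2, -2.0, 0.2]
width: 0.002
```

Request:
jog_arm(
  moves=[
    {"xyz":[0.05,0.015,0],"twist":[0,0,0],"grip":1},
    {"xyz":[0.1,0.03,0],"twist":[0,0,0],"grip":1},
    {"xyz":[0.16,0.045,0],"twist":[0,0,0],"grip":1},
    {"xyz":[0.22,0.06,0],"twist":[0,0,0],"grip":1},
  ],
)

```text
clock: 5.98
position: [0.5549, 0.0956, 0.1275]
ee_rot: [0.807, 3.033, -0.002]
force: [0.5, -0.9, -0.0]
width: 0.008
```

Request:
jog_arm(
  moves=[
    {"xyz":[0.06,0.02,0],"twist":[0,0,0],"grip":1},
    {"xyz":[0.12,0.04,0],"twist":[0,0,0],"grip":1},
    {"xyz":[0.18,0.06,0],"twist":[0,0,0],"grip":1},
    {"xyz":[0.24,0.08,0],"twist":[0,0,0],"grip":1},
  ],
)

```text
clock: 6.48
position: [0.5436, 0.1085, 0.1274]
ee_rot: [0.804, 3.036, -0.001]
force: [2.5, -4.3, -0.3]
width: 0.004
```

Request:
jog_arm(
  moves=[
    {"xyz":[0.06,0.02,0],"twist":[0,0,0],"grip":1},
    {"xyz":[0.12,0.04,0],"twist":[0,0,0],"grip":1},
    {"xyz":[0.18,0.06,0],"twist":[0,0,0],"grip":1},
    {"xyz":[0.22,0.08,0],"twist":[0,0,0],"grip":1},
  ],
)

```text
clock: 6.98
position: [0.5338, 0.1209, 0.1273]
ee_rot: [-0.802, -3.037, -0.001]
force: [1.5, -1.0, 0.2]
width: 0.007
```

Run:
```python
from h import *
plan([.53,.122,.127],150)
cv2.imwrite("pics/s5.png",cv2.resize(arm.get_image("scene")[100:260,190:370],None,fx=4,fy=3.7))
```

```text
t 6.97 pos [0.5338 0.1209 0.1273] xdeg 150.4 F [ 1.5 -1.   0.2] twist [ 0.   -0.    0.04] xyz [ 0.06 -0.01  0.01]
```

View pics/s5.png

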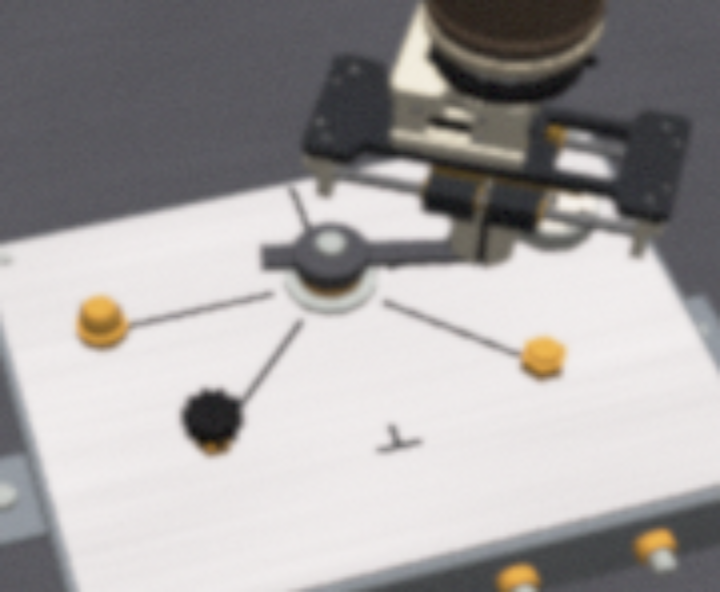

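The lever is between 45° and 90°, close to half-way, with the finger still behind the tab at (485,240). I'll push a little more along the tangent.

Request:
jog_arm(
  moves=[
    {"xyz":[0.06,-0.01,0],"twist":[0,0,0],"grip":1},
    {"xyz":[0.12,-0.02,0],"twist":[0,0,0],"grip":1},
    {"xyz":[0.18,-0.03,0],"twist":[0,0,0],"grip":1},
    {"xyz":[0.2,-0.03,0],"twist":[0,0,0],"grip":1},
  ],
)

```text
clock: 7.52
position: [0.5225, 0.1244, 0.1273]
ee_rot: [-0.803, -3.037, 0.0]
force: [-0.1, 0.6, 0.5]
width: 0.01
```

Run:
```python
from h import *
plan([.53,.122,.127],150)
cv2.imwrite("pics/s6.png",cv2.resize(arm.get_image("scene")[100:260,190:370],None,fx=4,fy=3.7))
```

```text
t 7.53 pos [0.5225 0.1244 0.1273] xdeg 150.4 F [-0.1  0.6  0.5] twist [-0.   -0.    0.04] xyz [-0.13  0.03  0.01]
```

View pics/s6.png

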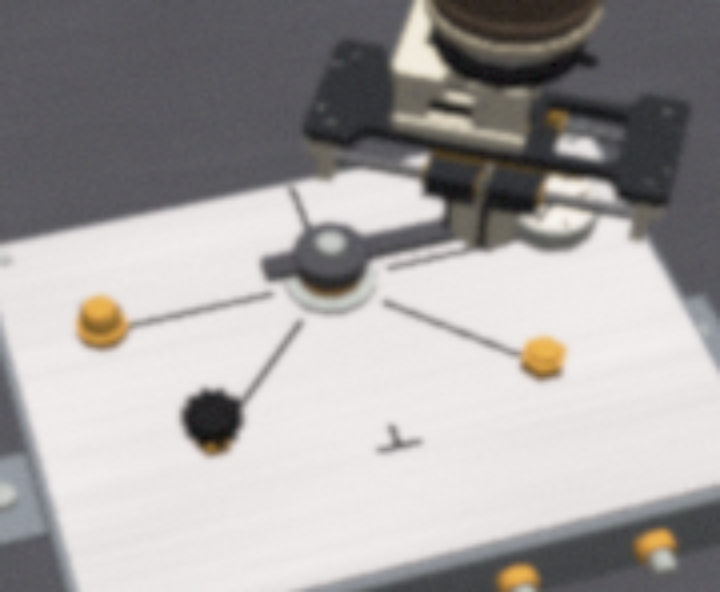

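The lever is now parallel to the gauge line and the force is about zero, so it has clicked. I'll back off and lift.

Request:
jog_arm(
  moves=[
    {"xyz":[-0.2,0,0],"twist":[0,0,0],"grip":1},
    {"xyz":[-0.5,0,0],"twist":[0,0,0],"grip":1},
    {"xyz":[-0.5,0,-0.6],"twist":[0,0,0],"grip":1},
    {"xyz":[-0.5,0,-1.3],"twist":[0,0,0],"grip":1},
    {"xyz":[-0.5,0,-2],"twist":[0,0,0],"grip":1},
  ],
)

```text
clock: 8.2
position: [0.5502, 0.1082, 0.2486]
ee_rot: [0.805, 3.036, -0.001]
force: [0.3, -0.4, -0.6]
width: 0.006
```

```bash
python3 -c "
from h import *
plan([.35,.48,.25],150)"
```

```text
t 8.2 pos [0.5502 0.1082 0.2486] xdeg 150.3 F [ 0.3 -0.4 -0.6] twist [-0.    0.    0.03] xyz [ 5.97  3.73 -0.03]
```

Request:
jog_arm(
  moves=[
    {"xyz":[0.8,0.5,0],"twist":[0,0,0],"grip":1},
    {"xyz":[1.6,1.0,0],"twist":[0,0,0],"grip":1},
    {"xyz":[2.4,1.5,0],"twist":[0,0,0],"grip":1},
    {"xyz":[3.2,2.0,0],"twist":[0,0,0],"grip":1},
    {"xyz":[4.0,2.5,0],"twist":[0,0,0],"grip":1},
  ],
)

```text
clock: 8.82
position: [0.4153, 0.3596, 0.2476]
ee_rot: [0.806, 3.036, 0.001]
force: [0.5, -0.2, -0.4]
width: 0.008
```

Request:
jog_arm(
  moves=[
    {"xyz":[0.7,0.4,0],"twist":[0,0,0],"grip":1},
    {"xyz":[1.3,0.8,0],"twist":[0,0,0],"grip":1},
    {"xyz":[1.5,1.0,0],"twist":[0,0,0],"grip":1},
    {"xyz":[1.5,1.0,0],"twist":[0,0,0],"grip":1},
  ],
)

```text
clock: 9.32
position: [0.3668, 0.4555, 0.247]
ee_rot: [0.803, 3.037, -0.0]
force: [0.5, -0.7, 0.1]
width: 0.002
```

Run:
```python
from h import *
im=arm.get_image("top")
cv2.imwrite("pics/t7.png",cv2.resize(im[130:280,130:410],None,fx=2.8,fy=2.8,interpolation=2))
s=arm.observe();print(s["clock"],s["position"],s["force"])
```

```text
9.375 [0.36754749 0.45410923 0.24706758] [ 0.28169458 -0.61968536  0.90168004]
```

View pics/t7.png

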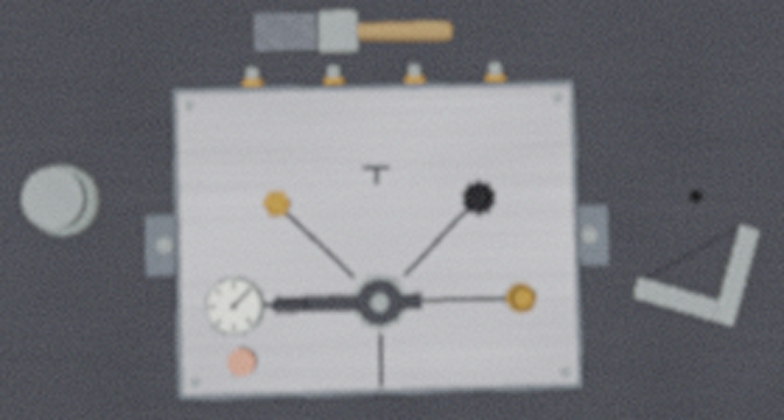

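The lever runs from the hub at (380,302) through its nose at (278,305) to the gauge at (234,305). That is within about 2 px, and the cup, jar, square and brush look unmoved. I'll hand it in.

```bash
python3 -c "
from cell import arm
print(arm.sign_off())"
```

```text
the job is handed in; nothing more can be done
None
```

The lever now points at the pressure gauge (the +90° back-purge line) and has clicked in there. The job was handed in at about 9.4 s of the 38 s allowed, and no verdict is reported.

- **How it was done:** I pushed the tab with closed fingertips in two light strokes, 0 to 45° and then 45 to 90°. Then I backed off, lifted and moved the arm clear of the panel.
- **Forces:** The highest reading I saw at the end of a move was about 12 N, against the 30 N limit on the lever. I did not see the force within each move. The last reading was about 1 N in free air.
- **Final position:** The last top view shows the lever's centre line meeting the gauge's centre to within about 2 px of the enlarged picture, roughly 2 mm by eye.
- **Surroundings:** The cup, jar, square and brush look unmoved, judged by eye rather than measured. No contact with any outlet fitting showed in the pictures; the tips passed about 13 mm above the gauge's height.
- **Checks that failed or disagreed:**
    - My automatic panel outline came out about 25 mm too large, so I used the hub, gauge and check valve positions instead.
    - One move was refused because its rows lacked "twist"; nothing moved.
    - The fingertip was thinner than I had assumed, so the second push had to go about 12 mm further than planned.

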